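# Slide the C-clip onto the neck of the press screw

## Task

Pick up the loose C-shaped clip by its upright grip tab and slide it sideways, gap first, onto the thin neck of the screw that rises from the steel food press, pushing it fully home so that the neck sits in the bore of the C; then let go of it and leave it there, lying level. The screw may stand at any height, so feel for the neck gently and do not ram the clip against the press; leave the glass candlestick where it stands.

Things in the scene. Friction and masses are not known exactly. Their poses are not given: they have to be found in the camera images.
- clip_grip (a point): Centre of the grip tab of the loose clip: a flat steel C, 6 mm thick and 33 mm wide, on a stem with an upright black tab at its end, 88 mm long in all, flat on the table. Tab: 26 mm long (clip x), 10 mm thick (clip y, grasp across it), 34 mm tall from the clip's underside; this point is 17 mm above the underside. Clip x points from tab to gap, z up.
- clip_bore (a point): Centre of the bore of the C, 58 mm ahead of the tab's centre along clip x, 3 mm above the clip's underside (half its thickness). Bore radius 7 mm; the gap towards clip +x is 13 mm wide with a mouth flared to about 20 mm; the tips of the C end 17 mm ahead of this point. The clip weighs about 60 g.
- press: Steel food press, fixed: 122 x 102 mm, lid top 44 mm above the table, with a guide ring 38 mm across and 5 mm high in its middle. Origin under its centre. Pressing the clip on it or its screw with more than 25 N fails.
- press_axis (a point): On the vertical axis of the press's screw, at the ring's top, 49 mm above the table. The screw is a fixed 22 mm rod; its one neck, 11 mm thick and 9 mm tall, is 62 to 86 mm above the table at mid-height: unknown, not reported. 22 mm above the neck is a knob 34 mm across, 20 mm tall. Only the neck passes the clip's gap, from any side; the rod stops the bore centre 21 mm from the axis.
- candle: Clear glass candlestick, 72 mm across the foot and 123 mm tall, standing loose; origin under its centre.

How it is judged:
At the end, for the whole second after the job is handed in: The clip sits on the neck of the screw with its bore centre within 4 mm of the screw's axis seen from above and more than 56 mm above the table, tab up and level within 17 degrees, released and at rest (horizontal distance between clip_bore and press_axis below 0.004 m and height (world z) of clip_bore above 0.056 m and angle between clip_bore's own z axis and vertical below 0.3 rad and linear speed of clip below 0.02 m/s); the robot touches nothing.
It fails at once if the clip is pressed against the press or its screw with more than 25 N (contact force between clip and press above 25 N).
It fails at once if the glass candlestick is moved by more than 20 mm (distance of candle from where it was at the start of the episode above 0.02 m).
It also fails if it takes over 72 s, if anything falls off the work surface, if the arm or the gripper's body presses on something with over 40 N, if the wrist force passes 120 N, or if a joint passes its speed limit or range.

## Robot

A 6-joint arm with a two-finger parallel gripper is mounted at the origin on a cart in front of the work surface, level with it; the furniture and walls round the work are solid. World frame = base frame: x ahead of the robot, y to its left, z up, the work surface at z = 0. Lengths are in m, angles in rad, forces in N, time in s.
With the tool pointing down it reaches from about 0.225 to 0.875 m from the base axis. Payload 3.4 kg.
Tool frame: the origin (TCP) lies on the centre line of the jaws, within the pads' length; the fingertips stand 11 mm ahead of it and the grasp point (between the pads) lies 8 mm behind it; z points along the fingers, y is the line along which they close (so a half turn about z gives the same grasp; the last joint's range is limited). The gripper opens to 85 mm and grips with 20 to 120 N. Pads are 22 mm wide; open, the fingers measure 114 mm over their backs; the gripper's body (76 mm by 85 mm) begins 54 mm behind the grasp point. The pads swing forward as they close: fully open they stand 13 mm farther back than shut.
Start: joints at [-1.272, 0.276, 1.505, -0, 1.361, -0.121], TCP at [0.234, -0.525, 0.242] pointing down, gripper open.
Joint ranges: [-2.89, 2.89], [-0.75, 2.08], [0.22, 2.7], [-1.18, 4.32], [0.11, 2.71], [-2.7, 2.7]. Speed limits (rad/s): [2.57, 2.57, 3.14, 3.14, 3.14, 3.14].

## Interface

Orientations are given as a unit quaternion [w, x, y, z].
In Python, from rig import manip, eyes, job gives the robot as it stands.
- The arm moves only by the tool drive_tool, never from a script. Its argument "rows" is a list of rows, each a list of 3 entries, a list of its own where there are three numbers: the turn, a rotation vector about the world's x, y, z in rad, then the shift along the world's x, y, z in cm, then the finger opening in cm, from 0 to 8.54. A call has 1 to 8 rows; each row shifts and turns the commanded pose from where the row before left it; what a row does not reach is not made up. A row lasts 1/8 s, in which the tool goes at most 62.5 mm and 10.7 degrees, less where a joint would pass 70% of its speed; a pose out of reach is approached as far as the arm can. A call is refused whole if a number of a shift passes 6.25 or a number of a turn 0.188, either way. A call with a gripper value outside its range is refused whole. The fingers move at their own pace and stop on an object; "force" is the grip in N (left out, the last holds). Time passes only in rows, so rows that do not move let the fingers close. It gives the time, the measured TCP pose, the force, the opening and the grip force at its end, in the units of the state.
- manip.get_state(): the state, without advancing time (a new reading comes with each control period).
- eyes.get_image(name): name is "scene" or "top"; returns the picture (420x560x3 uint8, red, green, blue); there is no depth.
- eyes.get_calibration(name): a dict with "camera_matrix" (3x3 intrinsics, pixels), "k1" (the pictures are not rectified: a ray, as slopes to the right and down, at radius r is drawn at 1 + k1 r^2 times it, then the intrinsics apply), "view" (4x4, takes a point from world to camera coordinates). Camera axes: x right, y up, looking along -z (the intrinsics and any distortion apply to the point x, -y, -z); pixel columns grow to the right and rows downward; lengths in m; the calibration is good to about 2 mm. A picture is of the moment at which its call begins. get_calibration takes no time and is no camera call.
- job.sign_off(): hands the job in; it is judged then, once.
The state is a dict: "clock": time; "qpos": joint angles; "qd": joint speeds; "effort": joint torques, N m; "position": TCP position; "ee_rot": TCP orientation; "contact_force": force on the tool from outside, world axes, zero at the start; "moment": the same for the moment, N m; "width": finger opening in m; "gripper_force": force on a finger pad.
Only numpy, scipy, OpenCV 4.12 (cv2) and the standard library are available. Lean on these libraries where they do the work, as an engineer would, in place of code of your own. Each camera call takes 0.05 s, during which the arm holds its last target. There are 200 camera calls.

## Working session

There is one attempt and no reset: what is moved stays moved. The work goes in short steps, Python scripts to look and compute and a tool call to move; the robot and the scene stay as the last step left them, time stands still between calls to the robot, and variables do not carry over. Pictures are saved under pics/ and viewed, at most 10 in all, crops included, and the job is handed in when it is done.

Besides the shell and the picture viewer there is one more tool, called after "Call:" by a JSON object that holds its "api" and its "payload", one argument or row to a line. drive_tool: Moves the arm, as the interface text tells. Its arguments: {"type":"object","properties":{"rows":{"type":"array"},"force":{"type":"number"}},"required":["rows"]}

```bash
mkdir -p pics
python3 - <<'E'
from rig import manip, eyes, job
import cv2
for n in("scene","top"):
    cv2.imwrite(f"pics/{n}0.png",cv2.resize(eyes.get_image(n)[:,:,::-1],(800,600),interpolation=cv2.INTER_CUBIC))
    print(eyes.get_calibration(n))
print(manip.get_state())
E
```

```text
{'camera_matrix': array([[478.21410151,   0.        , 284.75286416],
       [  0.        , 478.21410151, 213.12238814],
       [  0.        ,   0.        ,   1.        ]]), 'k1': -0.10817245386125036, 'view': array([[-0.71434748, -0.69979033,  0.00108604,  0.40883526],
       [ 0.38360963, -0.3902906 ,  0.83696888, -0.26850151],
       [-0.58527885,  0.59830322,  0.54724941, -0.64803323],
       [ 0.        ,  0.        ,  0.        ,  1.        ]])}
{'camera_matrix': array([[473.09736033,   0.        , 272.76277177],
       [  0.        , 473.09736033, 209.16189424],
       [  0.        ,   0.        ,   1.        ]]), 'k1': -0.16149775111864276, 'view': array([[ 0.00573403, -0.99958881, -0.0280952 ,  0.01066362],
       [ 0.99781209,  0.00386878,  0.06600049, -0.55224577],
       [-0.06586465, -0.02841218,  0.99742398, -0.91008948],
       [ 0.        ,  0.        ,  0.        ,  1.        ]])}
{'clock': 0.1, 'qpos': array([-1.27199729e+00,  2.76536463e-01,  1.50600404e+00,  6.89560824e-06,
        1.36069616e+00, -1.20996039e-01]), 'qd': array([ 0.00070064, -0.00159556, -0.00375905, -0.00135969,  0.00020832,
        0.00019227]), 'effort': array([ 1.49683154e-03, -4.17701411e+01, -2.46403491e+01, -2.81657867e-04,
        5.84423091e-03, -1.19546314e-05]), 'position': array([ 0.2342209 , -0.52464229,  0.2415245 ]), 'ee_rot': array([-8.19061128e-04,  9.78052088e-01,  2.08358914e-01, -6.96234432e-05]), 'contact_force': array([-0.16276163, -0.20519726,  0.7686076 ]), 'moment': array([ 0.01513497,  0.03097924, -0.01343627]), 'gripper_force': 0.0, 'width': 0.08562678718645224}
```

View pics/scene0.png

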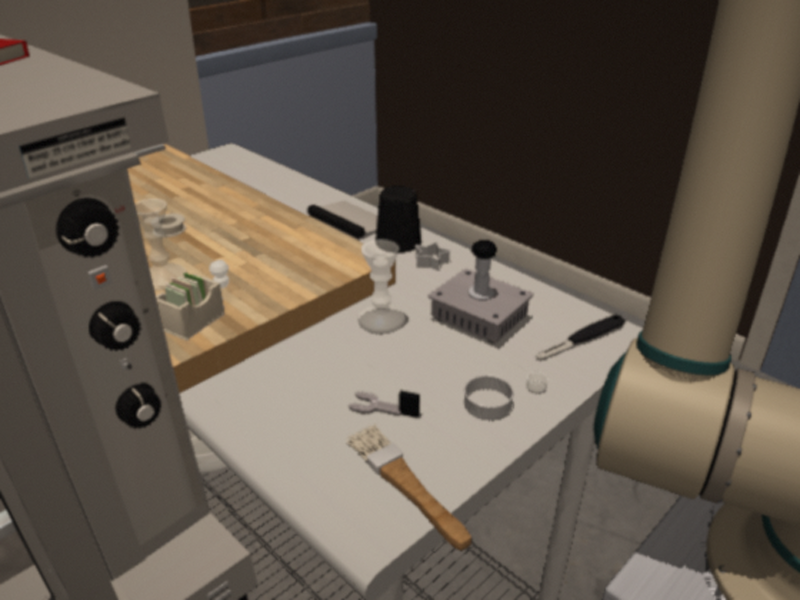

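View pics/top0.png

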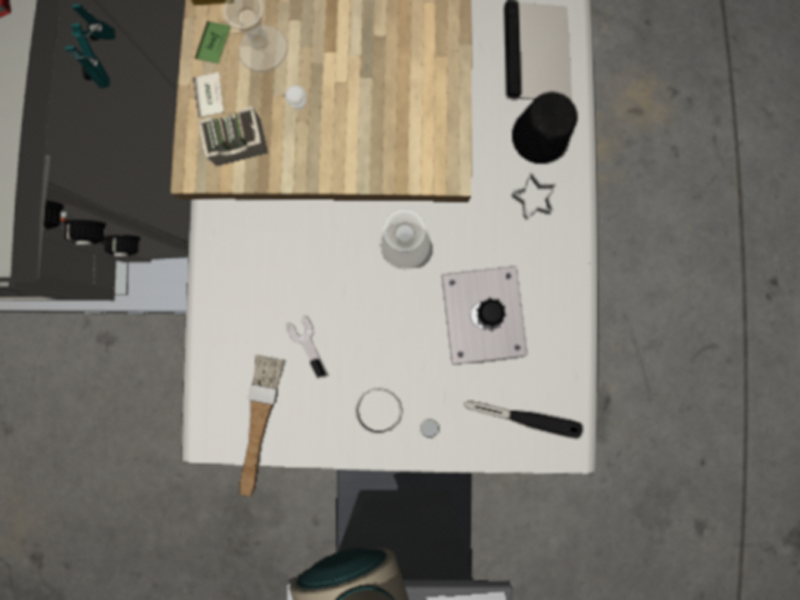

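The scene view shows the clip at about (390,403), with its tab nearest the robot, and the press at (480,300) with its screw. The top view shows the clip at (308,347), the press at (485,315) and the candle foot at (406,245).

```bash
cat > h.py <<'E'
import numpy as np, cv2
from rig import manip, eyes, job
from scipy.optimize import least_squares
def proj(n,P):
    c=eyes.get_calibration(n);P=np.atleast_2d(P);V=c['view'];p=P@V[:3,:3].T+V[:3,3]
    s=np.c_[p[:,0],-p[:,1]]/-p[:,2:];s=s*(1+c['k1']*(s**2).sum(1,keepdims=True));K=c['camera_matrix']
    return s@K[:2,:2].T+K[:2,2]
def back(n,uv,z):
    return least_squares(lambda q:proj(n,[q[0],q[1],z])[0]-uv,[.5,0]).x
def tile(img,u,v,k=6,w=400,h=300):
    return cv2.warpAffine(img,np.float32([[k,0,w/2-k*u],[0,k,h/2-k*v]]),(w,h),flags=cv2.INTER_CUBIC)
E
python3 - <<'E'
from h import *
t=eyes.get_image("top")[:,:,::-1];s=eyes.get_image("scene")[:,:,::-1]
a=np.vstack([np.hstack([tile(t,216,243),tile(t,339,220,4)]),np.hstack([tile(s,271,282),tile(s,337,203,4)])])
cv2.imwrite("pics/c1.png",a)
b=tile(s,338,190,10,400,600);c=tile(t,284,168,5,400,300);d=tile(s,270,200,3,400,300)
cv2.imwrite("pics/c2.png",np.hstack([b,np.vstack([c,d])]))
E
```

```text
(no output)
```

View pics/c1.png

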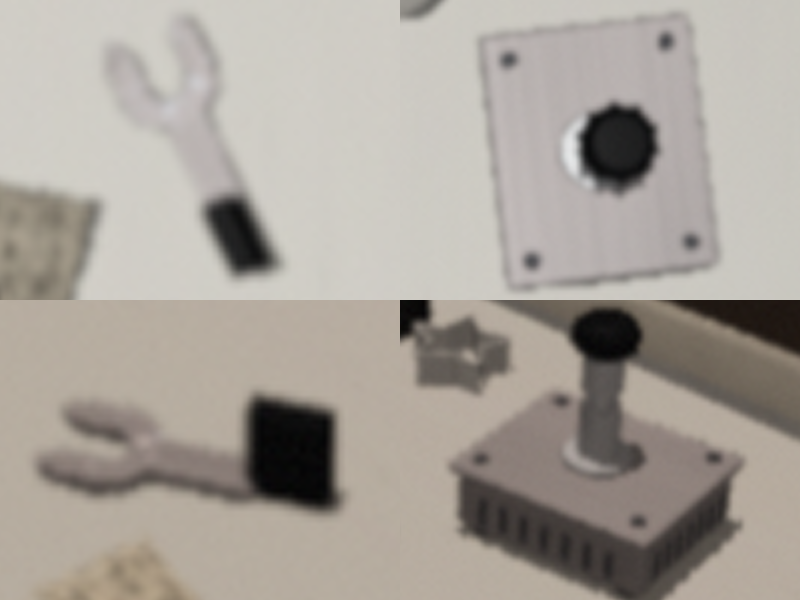

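View pics/c2.png

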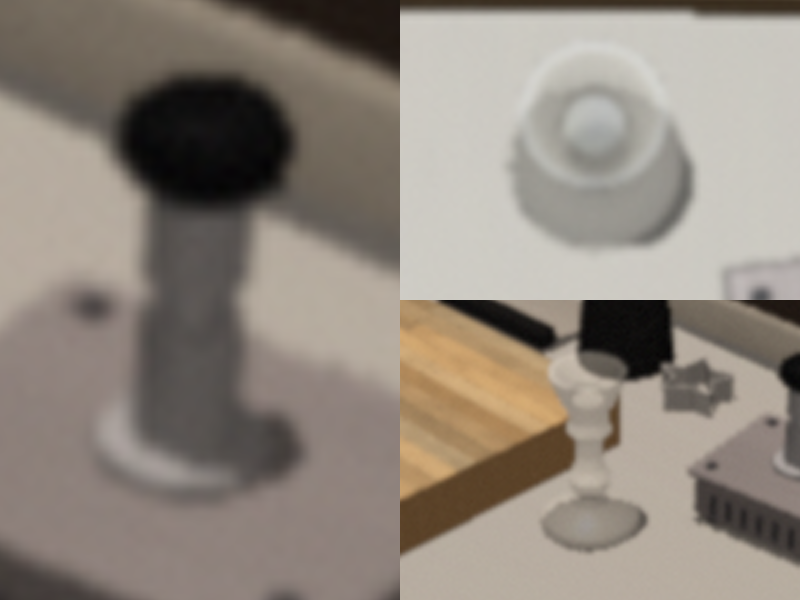

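In the crops the clip's tips are at (118,45) and (182,17) and its tab at (207–270,195–275) in the top tile. The press corners are clear in both views, and the neck shows as a slight notch at about (145/245,288) in the 10x tile.

```bash
cat > m.py <<'E'
from h import *
T=lambda p,c,k,o=(200,150):(np.array(p,float)-o)/k+c
pr={'top':T([(80,38),(287,14),(318,262),(112,288)],(339,220),4),'scene':T([(240,245),(342,160),(160,92),(50,165)],(337,203),4)}
cl=np.array([(.061,.0510,.044),(.061,-.051,.044),(-.061,-.051,.044),(-.061,.051,.044)])
def pose(q,P):
    c,s=np.cos(q[2]),np.sin(q[2]);P=np.atleast_2d(P);return np.c_[q[0]+c*P[:,0]-s*P[:,1],q[1]+s*P[:,0]+c*P[:,1],P[:,2]]
for ks in(['top'],['scene'],['top','scene']):
    best=None
    for roll in range(4):
        g=lambda q:np.concatenate([(proj(n,pose(q,cl))-(pr[n] if n=='top' else np.roll(pr[n],roll,0))).ravel() for n in ks])
        r=least_squares(g,[.5,-.15,0.1])
        if best is None or r.cost<best.cost:best=r
    print('press',ks,best.x.round(4),best.cost.round(2),best.fun.round(1))
X=best.x
print('knob top ctr',[back('top',T((218,146),(339,220),4),z).round(4) for z in(.1,.113,.13)])
ax=X[:2]
# scene heights along axis
for py in (200,285,290,460):print(py,(proj('scene',[[*ax,z] for z in (.049,.062,.07,.074,.078,.086)])-(338,190))*10+(200,300)) if py==200 else 0
print('candle',back('top',T((600,185),(284,168),5,(600,150)),0))
# clip: tips z=6 , tab corners
cp={'top':T([(118,45),(182,17),(207,203),(236,195)],(216,243),6),'scene':T([(70,105),(42,163),(250,97),(333,110),(330,205)],(271,282),6)}
mt=np.array([(.0745,.013,.006),(.0745,-.013,.006),(.013,.005,.034),(.013,-.005,.034)])
ms=np.array([(.0745,-.013,.006),(.0745,.013,.006),(.013,.005,.034),(-.013,.005,.034),(-.013,.005,0)])
for ks in(['top'],['scene'],['top','scene']):
    g=lambda q:np.concatenate([(proj(n,pose(q,mt if n=='top' else ms))-cp[n]).ravel() for n in ks])
    r=least_squares(g,[.42,.2,.4]);print('clip',ks,r.x.round(4),r.cost.round(2),r.fun.round(1))
E
python3 m.py
```

```text
press ['top'] [ 0.5303 -0.1136  0.1237] 1.67 [-0.6 -0.5  0.4 -0.8  0.9  0.6 -0.7  0.6]
press ['scene'] [ 0.5345 -0.1183 -2.0398] 1436.19 [  5.5 -39.    1.4   5.8  -7.8  33.5   1.8 -10. ]
press ['top', 'scene'] [ 0.5323 -0.114  -0.0234] 1901.37 [  4.2  -5.6   5.5   1.9  -3.3   3.7  -5.4  -4.2  -0.9  -3.8 -16.5 -40.6
   1.9   1.6  16.1  38.1]
knob top ctr [array([ 0.5297, -0.1155]), array([ 0.5291, -0.1139]), array([ 0.5283, -0.1119])]
200 [[184.9535018  430.03039267]
 [188.68192703 377.03443226]
 [190.99558242 344.04973301]
 [192.15792528 327.45011388]
 [193.32395215 310.77853629]
 [195.66707837 277.21816623]]
candle [ 0.62236356 -0.00837718]
clip ['top'] [0.458  0.1095 0.4725] 0.84 [-0.3  0.6  0.6 -0.5 -0.   0.4 -0.3 -0.5]
clip ['scene'] [0.4618 0.1076 0.5531] 1.34 [-0.6 -0.1 -0.  -0.6 -0.4  0.6  0.4  0.6  0.7 -0.6]
clip ['top', 'scene'] [0.4601 0.1083 0.517 ] 5.73 [-1.   0.6 -0.4 -1.1  0.4 -0.4  0.  -1.6  0.3 -0.4  0.5 -0.9 -0.   1.1
  0.6  1.4  0.9  0.2]
```

```bash
python3 - <<'E'
s=open('m.py').read().replace("(337,203),4)}\ncl","(337,203),4)[[3,2,1,0]]}\ncl").replace("range(4)","[0]")
open('m.py','w').write(s+'''
bt=T([(200,130)],(338,190),10,(200,300))
for k in (X,[.5297,-.1142]):
  for z in (.066,.07,.074,.078,.082,.086):
    a=np.array([[k[0]+.011*np.cos(t),k[1]+.011*np.sin(t),z] for t in np.arange(0,6.28,.05)])
    p=(proj('scene',a)-(338,190))*10+(200,300);print(z,'L',p[p[:,0].argmin()].round(),'R',p[p[:,0].argmax()].round())
for dz in (.0265,.0465):
  for z in (.07,.074,.078,.082):
    a=np.array([[X[0]+.017*np.cos(t),X[1]+.017*np.sin(t),z+dz] for t in np.arange(0,6.28,.05)])
    p=(proj('scene',a)-(338,190))*10+(200,300);print('knob',dz,z,p.min(0).round(),p.max(0).round())
''')
E
python3 m.py
```

```text
press ['top'] [ 0.5303 -0.1136  0.1237] 1.67 [-0.6 -0.5  0.4 -0.8  0.9  0.6 -0.7  0.6]
press ['scene'] [ 0.5299 -0.1106  0.0891] 3.07 [-1.2 -0.5 -0.6 -1.2  1.4  0.4  0.4  0.7]
press ['top', 'scene'] [ 0.5305 -0.1128  0.1119] 7.39 [-0.7 -0.9  0.4 -0.6  0.1  0.8 -1.6  0.2 -0.7 -0.5 -1.  -1.5  1.6 -0.5
  1.7 -0. ]
knob top ctr [array([ 0.5297, -0.1155]), array([ 0.5291, -0.1139]), array([ 0.5283, -0.1119])]
200 [[187.63808732 435.49933327]
 [191.39369162 382.44562392]
 [193.72427008 349.42408676]
 [194.89513132 332.80567002]
 [196.06971464 316.11503925]
 [198.43006853 282.51578673]]
candle [ 0.62236356 -0.00837718]
clip ['top'] [0.458  0.1095 0.4725] 0.84 [-0.3  0.6  0.6 -0.5 -0.   0.4 -0.3 -0.5]
clip ['scene'] [0.4618 0.1076 0.5531] 1.34 [-0.6 -0.1 -0.  -0.6 -0.4  0.6  0.4  0.6  0.7 -0.6]
clip ['top', 'scene'] [0.4601 0.1083 0.517 ] 5.73 [-1.   0.6 -0.4 -1.1  0.4 -0.4  0.  -1.6  0.3 -0.4  0.5 -0.9 -0.   1.1
  0.6  1.4  0.9  0.2]
0.066 L [139. 364.] R [246. 369.]
0.07 L [140. 347.] R [247. 353.]
0.074 L [142. 331.] R [248. 336.]
0.078 L [143. 314.] R [250. 319.]
0.082 L [144. 297.] R [251. 303.]
0.086 L [145. 280.] R [252. 286.]
0.066 L [147. 363.] R [253. 368.]
0.07 L [148. 346.] R [254. 352.]
0.074 L [149. 330.] R [256. 335.]
0.078 L [150. 313.] R [257. 318.]
0.082 L [151. 296.] R [258. 302.]
0.086 L [152. 279.] R [260. 285.]
knob 0.0265 0.07 [118. 197.] [285. 280.]
knob 0.0265 0.074 [119. 180.] [287. 263.]
knob 0.0265 0.078 [120. 163.] [288. 245.]
knob 0.0265 0.082 [121. 146.] [289. 228.]
knob 0.0465 0.07 [123. 112.] [292. 193.]
knob 0.0465 0.074 [124.  95.] [293. 175.]
knob 0.0465 0.078 [125.  77.] [295. 157.]
knob 0.0465 0.082 [126.  60.] [296. 140.]
```

Run:
```python
from h import *
np.set_printoptions(linewidth=220)
g=np.mean([eyes.get_image("scene").astype(float).mean(2) for _ in range(4)],0)
print('cols',list(range(328,348)))
for r in range(172,212):print(r,round((r-190)*10+300),g[r,328:348].round().astype(int))
```

```text
cols [328, 329, 330, 331, 332, 333, 334, 335, 336, 337, 338, 339, 340, 341, 342, 343, 344, 345, 346, 347]
172 120 [92 83 54 24 14 13 14 16 16 18 18 17 17 16 16 13 13 15 34 75]
173 130 [101  82  47  19  10  13  14  15  18  20  19  21  20  17  15  13  12  11  18  52]
174 140 [128  93  48  18  10  11  12  14  15  17  18  17  17  15  14  13  10  11  12  42]
175 150 [154 112  56  20  10   9  10  11  13  14  14  13  14  13  12  11  10   7  16  45]
176 160 [164 134  84  39  14   9   8   9  10   9  10  12  11  12  11  10   8   8  24  58]
177 170 [169 158 125  71  29  12   8   9   7   8   9   8   8   9   9   9   9   9  35  77]
178 180 [170 168 153 110  62  29  11   7   8   8   8   9   9   9   8   8  11  19  42  81]
179 190 [170 170 165 144 110  62  27  15  12   8   9   9   9   9  13  17  28  44  60  82]
180 200 [171 171 170 164 140  91  52  38  29  24  22  21  23  24  33  48  64  78  84  89]
181 210 [171 171 170 166 144  99  71  64  56  55  53  52  53  53  61  84 107 106 100  96]
182 220 [170 171 170 166 142 101  78  76  78  79  80  80  79  78  80 105 139 138 130 120]
183 230 [171 171 171 166
[... 1885 characters left out ...]
2 149 121  99  93  88  86  85  84  82  77  75  75  76  74  69  64  73]
205 450 [128 146 158 158 143 129 117 102  94  87  83  81  78  76  77  77  75  69  64  67]
206 460 [114 125 142 153 156 154 147 133 121 103  92  89  86  84  80  79  75  67  66  74]
207 470 [116 111 118 132 146 152 155 153 146 130 120 116 110 102  89  81  77  73  76  97]
208 480 [126 117 111 114 122 130 137 139 139 134 131 127 121 112  96  86  94  98 104 120]
209 490 [131 128 124 119 114 113 114 111 110 108 107 104 103 108 104 105 118 125 127 131]
210 500 [132 132 132 130 127 122 118 111 107 106 105 105 108 120 124 126 130 131 132 133]
211 510 [131 132 131 132 132 131 129 126 125 125 125 125 126 130 132 132 132 132 132 132]
```

Call:
{"api": "drive_tool", "payload": {
  "rows": [
    [[0, 0, 0.01], [1.4, 4, 0], 5],
    [[0, 0, 0.01], [1.4, 4, 0], 5],
    [[0, 0, 0.01], [1.4, 4, 0], 5],
    [[0, 0, 0.01], [1.4, 4, 0], 5],
    [[0, 0, 0.01], [1.4, 4, 0], 5],
    [[0, 0, 0.01], [1.4, 4, 0], 5],
    [[0, 0, 0.01], [1.4, 4, 0], 5],
    [[0, 0, 0.01], [1.4, 4, 0], 5]
  ]
}}

```text
clock: 1.4
position: [0.3467, -0.2038, 0.2426]
ee_rot: [0.0, 0.969, 0.247, 0.0]
contact_force: [0.2, -0.6, -0.4]
width: 0.0501
gripper_force: 0.0
```

Call:
{"api": "drive_tool", "payload": {
  "rows": [
    [[0, 0, 0], [1.4, 4, 0], 5],
    [[0, 0, 0], [1.4, 4, 0], 5],
    [[0, 0, 0], [1.4, 4, 0], 5],
    [[0, 0, 0], [1.4, 4, -2], 5],
    [[0, 0, 0], [1.4, 4, -2], 5],
    [[0, 0, 0], [1.4, 4, -2], 5],
    [[0, 0, 0], [1.4, 4, -2], 5],
    [[0, 0, 0], [0, 0, 0], 5]
  ]
}}

```text
clock: 2.4
position: [0.444, 0.077, 0.161]
ee_rot: [-0.001, 0.968, 0.249, -0.001]
contact_force: [-0.4, 0.5, 0.7]
width: 0.0503
gripper_force: 0.0
```

Call:
{"api": "drive_tool", "payload": {
  "rows": [
    [[0, 0, 0], [0.8, 1.6, -3.0], 5],
    [[0, 0, 0], [0.8, 1.5, -3.0], 5],
    [[0, 0, 0], [0, 0, -3.0], 5],
    [[0, 0, 0], [0, 0, -1.0], 5],
    [[0, 0, 0], [0, 0, 0], 5]
  ]
}}

```text
clock: 3.02
position: [0.4603, 0.1052, 0.0625]
ee_rot: [0.0, 0.969, 0.247, -0.0]
contact_force: [0.2, -0.8, 0.4]
width: 0.0503
gripper_force: 0.0
```

Run:
```python
from h import *
t=eyes.get_image("top")[:,:,::-1];s=eyes.get_image("scene")[:,:,::-1]
print(manip.get_state()['position'])
cv2.imwrite("pics/g1.png",np.hstack([tile(t,216,243,5,400,400),tile(s,271,272,5,400,400)]))
```

```text
[0.46125613 0.10547009 0.06341991]
```

View pics/g1.png

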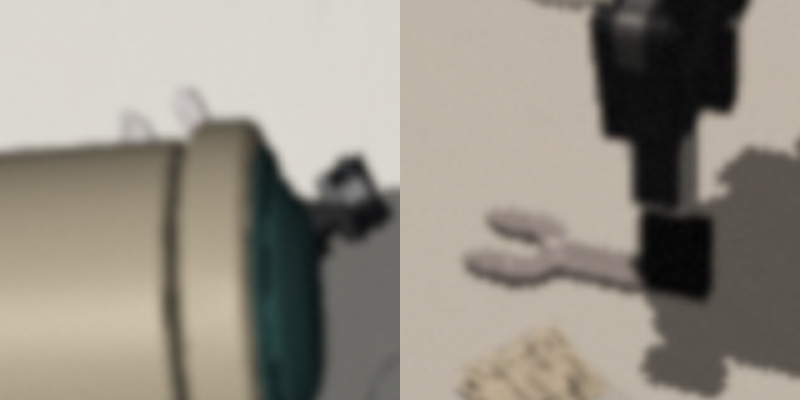

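The scene view shows the fingers straddling the tab at (675,250) from above. I'll go down and grasp.

Call:
{"api": "drive_tool", "payload": {
  "rows": [
    [[0, 0, 0], [-0.1, 0.3, -1.5], 5],
    [[0, 0, 0], [0, 0, -1.5], 5],
    [[0, 0, 0], [0, 0, -1.0], 5],
    [[0, 0, 0], [0, 0, -0.6], 5],
    [[0, 0, 0], [0, 0, 0], 5],
    [[0, 0, 0], [0, 0, 0], 5]
  ],
  "force": 40
}}

```text
clock: 3.88
position: [0.4598, 0.1089, 0.0167]
ee_rot: [0.0, 0.969, 0.247, 0.0]
contact_force: [-0.1, -0.9, 0.2]
width: 0.0501
gripper_force: 0.0
```

Call:
{"api": "drive_tool", "payload": {
  "rows": [
    [[0, 0, 0], [0, 0, 0], 3],
    [[0, 0, 0], [0, 0, 0], 2],
    [[0, 0, 0], [0, 0, 0], 1],
    [[0, 0, 0], [0, 0, 0], 0.5],
    [[0, 0, 0], [0, 0, 0], 0.5],
    [[0, 0, 0], [0, 0, 0], 0.5],
    [[0, 0, 0], [0, 0, 0], 0.5]
  ],
  "force": 40
}}

```text
clock: 4.75
position: [0.4594, 0.1089, 0.0165]
ee_rot: [0.0, 0.969, 0.247, 0.0]
contact_force: [-1.0, 0.6, 5.7]
width: 0.0096
gripper_force: 40.2
```

Call:
{"api": "drive_tool", "payload": {
  "rows": [
    [[0, 0, 0], [0, 0, 1], 0.5],
    [[0, 0, 0], [0, 0, 3], 0.5],
    [[0, 0, 0], [0, 0, 3], 0.5],
    [[0, 0, 0], [0, 0, 1], 0.5],
    [[0, 0, 0], [0, 0, 0], 0.5]
  ]
}}

```text
clock: 5.38
position: [0.4596, 0.1089, 0.0966]
ee_rot: [0.0, 0.969, 0.247, 0.001]
contact_force: [-0.7, 0.4, -0.7]
width: 0.0094
gripper_force: 39.5
```

Call:
{"api": "drive_tool", "payload": {
  "rows": [
    [[0, 0, -0.063], [-0.6, -2.5, 0], 0.5],
    [[0, 0, -0.063], [-0.6, -3, 0], 0.5],
    [[0, 0, -0.063], [-0.6, -3, 0], 0.5],
    [[0, 0, -0.063], [-0.5, -3, 0], 0.5],
    [[0, 0, -0.063], [-0.5, -3, 0], 0.5],
    [[0, 0, -0.063], [-0.5, -3, 0], 0.5],
    [[0, 0, -0.063], [-0.2, -3, 0], 0.5],
    [[0, 0, -0.062], [0, -1.8, 0], 0.5]
  ]
}}

```text
clock: 6.38
position: [0.4232, -0.115, 0.0949]
ee_rot: [-0.0, 1.0, -0.003, -0.001]
contact_force: [-0.1, -0.4, -0.7]
width: 0.0093
gripper_force: 39.5
```

Call:
{"api": "drive_tool", "payload": {
  "rows": [
    [[0, 0, 0], [0, 0, 0], 0.5],
    [[0, 0, 0], [0, 0, 0], 0.5],
    [[0, 0, 0], [0, 0, 0], 0.5]
  ]
}}

```text
clock: 6.75
position: [0.424, -0.1132, 0.096]
ee_rot: [-0.0, 1.0, -0.001, -0.0]
contact_force: [0.3, 0.2, -0.8]
width: 0.0093
gripper_force: 39.5
```

Run:
```python
from h import *
t=eyes.get_image("top")[:,:,::-1];s=eyes.get_image("scene")[:,:,::-1]
st=manip.get_state();p=st['position'];print(p,st['ee_rot'])
print(proj('top',[*p[:2],.083]),proj('scene',[*p[:2],.083]))
cv2.imwrite("pics/a1.png",np.hstack([tile(t,335,230,5,400,400),tile(s,350,205,5,400,400)]))
```

```text
[ 0.42425353 -0.11337266  0.09622575] [-7.68039574e-05  9.99999559e-01 -9.25976025e-04 -1.36743121e-04]
[[341.19420531 277.47785627]] [[380.72498786 208.99589312]]
```

View pics/a1.png

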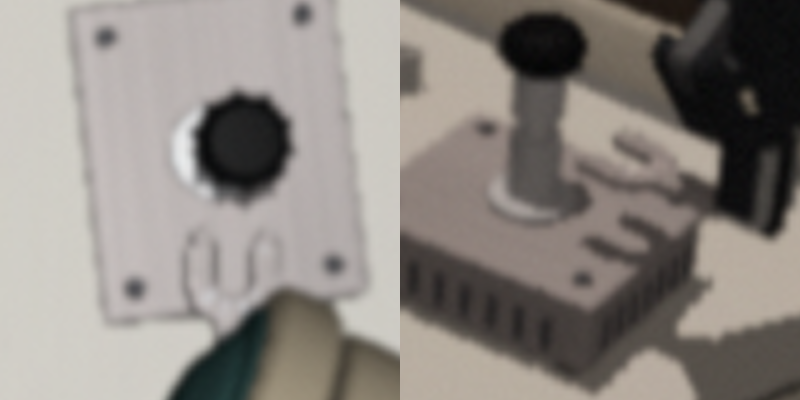

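The top view shows the clip's gap centred at (234,238), facing the knob at (243,143). In the scene view the clip is level beside the screw.

Run:
```python
from h import *
T=lambda p,c,k,o=(200,200):(np.array(p,float)-o)/k+c
print('tips',back('top',T((234,237),(335,230),5),.086),'bore bottom',back('top',T((231,303),(335,230),5),.086))
print('knob',[back('top',T((243,143),(335,230),5),z) for z in(.11,.12,.13)])
print('ring left/screw scene axis', [back('scene',T(p,(350,205),5),z) for p,z in(((541,45),.125),((536-400+0,0),.1))][:0])
# scene crop: neck centre, knob (tile x offset 400)
for nm,p,z in (('rod',(536-400,160),.0),):
    for z in (.06,.07,.083): print(nm,z,proj('scene',[[.5297,-.1142,z],[.5305,-.1128,z]]).round(1).tolist(), T(p,(350,205),5))
print('tips scene z.083', proj('scene',[[.424+.075,-.1132-.013,.083],[.424+.075,-.1132+.013,.083],[.424+.075,-.1132-.013,.080],[.424+.075,-.1132-.013,.086]]), T((623-400,137),(350,205),5),T((583-400,162),(350,205),5))
```

```text
tips [ 0.49692969 -0.11404811] bore bottom [ 0.4730436  -0.11294988]
knob [array([ 0.52992765, -0.11447908]), array([ 0.52946157, -0.11326376]), array([ 0.52899549, -0.11204845])]
ring left/screw scene axis []
rod 0.06 [[337.8, 199.0], [337.1, 199.1]] [337.2 197. ]
rod 0.07 [[338.1, 194.8], [337.4, 194.9]] [337.2 197. ]
rod 0.083 [[338.5, 189.4], [337.8, 189.5]] [337.2 197. ]
tips scene z.083 [[353.97362019 192.64679428]
 [346.04497378 197.37487514]
 [353.85727751 193.91329198]
 [354.09024214 191.3761176 ]] [354.6 192.4] [346.6 197.4]
```

Call:
{"api": "drive_tool", "payload": {
  "rows": [
    [[0, 0, 0], [0.7, 0, 0], 0.5],
    [[0, 0, 0], [0.7, 0, 0], 0.5],
    [[0, 0, 0], [0.5, 0, 0], 0.5],
    [[0, 0, 0], [0.1, 0, 0], 0.5],
    [[0, 0, 0], [0.1, 0, 0], 0.5],
    [[0, 0, 0], [0, 0, 0], 0.5],
    [[0, 0, 0], [0, 0, 0], 0.5]
  ]
}}

```text
clock: 7.72
position: [0.4452, -0.1141, 0.0963]
ee_rot: [0.0, 1.0, -0.002, -0.0]
contact_force: [-0.4, 0.4, 0.8]
width: 0.0091
gripper_force: 39.5
```

Call:
{"api": "drive_tool", "payload": {
  "rows": [
    [[0, 0, 0], [0.1, 0, 0], 0.5],
    [[0, 0, 0], [0.1, 0, 0], 0.5],
    [[0, 0, 0], [0.1, 0, 0], 0.5],
    [[0, 0, 0], [0, 0, 0], 0.5]
  ]
}}

```text
clock: 8.22
position: [0.4485, -0.1141, 0.0963]
ee_rot: [0.0, 1.0, -0.002, 0.0]
contact_force: [-0.4, 0.3, -0.6]
width: 0.0094
gripper_force: 39.5
```

Call:
{"api": "drive_tool", "payload": {
  "rows": [
    [[0, 0, 0], [0.1, 0, 0], 0.5],
    [[0, 0, 0], [0, 0, 0], 0.5],
    [[0, 0, 0], [0.1, 0, 0], 0.5],
    [[0, 0, 0], [0, 0, 0], 0.5]
  ]
}}

```text
clock: 8.72
position: [0.4505, -0.1141, 0.0963]
ee_rot: [0.0, 1.0, -0.002, 0.0]
contact_force: [0.3, -0.4, 0.4]
width: 0.0091
gripper_force: 39.5
```

Call:
{"api": "drive_tool", "payload": {
  "rows": [
    [[0, 0, 0], [0.1, 0, 0], 0.5],
    [[0, 0, 0], [0, 0, 0], 0.5]
  ]
}}

```text
clock: 8.98
position: [0.4515, -0.1141, 0.0963]
ee_rot: [0.0, 1.0, -0.002, 0.0]
contact_force: [-0.5, 0.1, -0.0]
width: 0.0097
gripper_force: 39.5
```

Call:
{"api": "drive_tool", "payload": {
  "rows": [
    [[0, 0, 0], [0.1, 0, 0], 0.5],
    [[0, 0, 0], [0, 0, 0], 0.5]
  ]
}}

```text
clock: 9.22
position: [0.4525, -0.1141, 0.0963]
ee_rot: [0.0, 1.0, -0.002, 0.0]
contact_force: [0.3, -0.7, 0.5]
width: 0.0093
gripper_force: 39.5
```

No contact yet at 1.5 mm past the nominal stop, so I'll keep going.

Call:
{"api": "drive_tool", "payload": {
  "rows": [
    [[0, 0, 0], [0.1, 0, 0], 0.5],
    [[0, 0, 0], [0, 0, 0], 0.5]
  ]
}}

```text
clock: 9.48
position: [0.4535, -0.1141, 0.0963]
ee_rot: [0.0, 1.0, -0.002, 0.0]
contact_force: [0.4, 0.3, -0.4]
width: 0.0093
gripper_force: 39.5
```

Call:
{"api": "drive_tool", "payload": {
  "rows": [
    [[0, 0, 0], [0.1, 0, 0], 0.5],
    [[0, 0, 0], [0, 0, 0], 0.5]
  ]
}}

```text
clock: 9.72
position: [0.4545, -0.1141, 0.0963]
ee_rot: [0.0, 1.0, -0.002, 0.0]
contact_force: [0.2, -0.9, -0.7]
width: 0.0093
gripper_force: 39.5
```

Call:
{"api": "drive_tool", "payload": {
  "rows": [
    [[0, 0, 0], [0.1, 0, 0], 0.5],
    [[0, 0, 0], [0, 0, 0], 0.5]
  ]
}}

```text
clock: 9.98
position: [0.4555, -0.1141, 0.0964]
ee_rot: [0.0, 1.0, -0.002, 0.0]
contact_force: [0.7, -0.5, -0.6]
width: 0.0093
gripper_force: 39.5
```

Call:
{"api": "drive_tool", "payload": {
  "rows": [
    [[0, 0, 0], [0.1, 0, 0], 0.5],
    [[0, 0, 0], [0, 0, 0], 0.5]
  ]
}}

```text
clock: 10.22
position: [0.4565, -0.1141, 0.0963]
ee_rot: [0.0, 1.0, -0.002, 0.0]
contact_force: [-1.2, -0.7, -1.0]
width: 0.0093
gripper_force: 39.5
```

Call:
{"api": "drive_tool", "payload": {
  "rows": [
    [[0, 0, 0], [0.1, 0, 0], 0.5],
    [[0, 0, 0], [0.1, 0, 0], 0.5],
    [[0, 0, 0], [0, 0, 0], 0.5]
  ]
}}

```text
clock: 10.6
position: [0.4581, -0.1139, 0.0962]
ee_rot: [-0.0, 1.0, -0.002, -0.0]
contact_force: [-1.3, 0.8, -0.8]
width: 0.0095
gripper_force: 39.5
```

Call:
{"api": "drive_tool", "payload": {
  "rows": [
    [[0, 0, 0], [0.1, 0, 0], 0.5],
    [[0, 0, 0], [0.1, 0, 0], 0.5],
    [[0, 0, 0], [0, 0, 0], 0.5]
  ]
}}

```text
clock: 10.98
position: [0.46, -0.1137, 0.0961]
ee_rot: [-0.0, 1.0, -0.002, -0.0]
contact_force: [-0.4, 2.2, -0.3]
width: 0.0096
gripper_force: 39.5
```

Call:
{"api": "drive_tool", "payload": {
  "rows": [
    [[0, 0, 0], [0.1, 0, 0], 0.5],
    [[0, 0, 0], [0.1, 0, 0], 0.5],
    [[0, 0, 0], [0, 0, 0], 0.5]
  ]
}}

```text
clock: 11.35
position: [0.4627, -0.1139, 0.0964]
ee_rot: [-0.0, 1.0, -0.002, 0.0]
contact_force: [-1.0, 3.3, -0.7]
width: 0.0094
gripper_force: 39.5
```

Call:
{"api": "drive_tool", "payload": {
  "rows": [
    [[0, 0, 0], [0.1, 0, 0], 0.5],
    [[0, 0, 0], [0.1, 0, 0], 0.5],
    [[0, 0, 0], [0, 0, 0], 0.5]
  ]
}}

```text
clock: 11.72
position: [0.4643, -0.114, 0.0963]
ee_rot: [-0.0, 1.0, -0.002, -0.0]
contact_force: [-1.4, 2.9, -0.7]
width: 0.01
gripper_force: 39.5
```

Call:
{"api": "drive_tool", "payload": {
  "rows": [
    [[0, 0, 0], [0, 0.05, 0], 0.5],
    [[0, 0, 0], [0.1, 0.05, 0], 0.5],
    [[0, 0, 0], [0.1, 0, 0], 0.5],
    [[0, 0, 0], [0, 0, 0], 0.5]
  ]
}}

```text
clock: 12.22
position: [0.4672, -0.1136, 0.0966]
ee_rot: [0.001, 1.0, -0.002, 0.001]
contact_force: [0.4, 0.7, 0.2]
width: 0.0092
gripper_force: 39.5
```

Call:
{"api": "drive_tool", "payload": {
  "rows": [
    [[0, 0, 0], [0.1, 0, 0], 0.5],
    [[0, 0, 0], [0.1, 0, 0], 0.5],
    [[0, 0, 0], [0, 0, 0], 0.5]
  ]
}}

```text
clock: 12.6
position: [0.4686, -0.1132, 0.0964]
ee_rot: [0.0, 1.0, -0.002, 0.0]
contact_force: [-0.4, 0.1, -1.3]
width: 0.0094
gripper_force: 39.5
```

Call:
{"api": "drive_tool", "payload": {
  "rows": [
    [[0, 0, 0], [0.1, 0, 0], 0.5],
    [[0, 0, 0], [0, 0, 0], 0.5]
  ]
}}

```text
clock: 12.85
position: [0.4695, -0.1131, 0.0963]
ee_rot: [0.0, 1.0, -0.002, 0.0]
contact_force: [0.3, -0.1, -0.6]
width: 0.0092
gripper_force: 39.5
```

Call:
{"api": "drive_tool", "payload": {
  "rows": [
    [[0, 0, 0], [0.1, 0, 0], 0.5],
    [[0, 0, 0], [0, 0, 0], 0.5]
  ]
}}

```text
clock: 13.1
position: [0.4705, -0.1131, 0.0963]
ee_rot: [0.0, 1.0, -0.002, 0.0]
contact_force: [0.2, -0.7, -0.8]
width: 0.0098
gripper_force: 39.5
```

Call:
{"api": "drive_tool", "payload": {
  "rows": [
    [[0, 0, 0], [0.1, 0, 0], 0.5],
    [[0, 0, 0], [0, 0, 0], 0.5]
  ]
}}

```text
clock: 13.35
position: [0.4715, -0.1131, 0.0963]
ee_rot: [0.0, 1.0, -0.002, 0.0]
contact_force: [0.3, -0.6, 0.1]
width: 0.0094
gripper_force: 39.5
```

Call:
{"api": "drive_tool", "payload": {
  "rows": [
    [[0, 0, 0], [0.1, 0, 0], 0.5],
    [[0, 0, 0], [0, 0, 0], 0.5]
  ]
}}

```text
clock: 13.6
position: [0.4725, -0.1131, 0.0963]
ee_rot: [0.0, 1.0, -0.002, 0.0]
contact_force: [0.1, 0.3, -0.6]
width: 0.0091
gripper_force: 39.5
```

Call:
{"api": "drive_tool", "payload": {
  "rows": [
    [[0, 0, 0], [0.1, 0, 0], 0.5],
    [[0, 0, 0], [0, 0, 0], 0.5]
  ]
}}

```text
clock: 13.85
position: [0.4733, -0.1131, 0.0963]
ee_rot: [-0.0, 1.0, -0.002, -0.0]
contact_force: [-0.6, 0.2, -0.8]
width: 0.0095
gripper_force: 39.5
```

Call:
{"api": "drive_tool", "payload": {
  "rows": [
    [[0, 0, 0], [0.05, 0, 0], 0.5],
    [[0, 0, 0], [0, 0, 0], 0.5]
  ]
}}

```text
clock: 14.1
position: [0.4735, -0.113, 0.0962]
ee_rot: [-0.0, 1.0, -0.002, -0.0]
contact_force: [-2.2, -0.1, -0.5]
width: 0.0096
gripper_force: 39.6
```

Call:
{"api": "drive_tool", "payload": {
  "rows": [
    [[0, 0, 0], [0.05, 0, 0], 0.5],
    [[0, 0, 0], [0, 0, 0], 0.5]
  ]
}}

```text
clock: 14.35
position: [0.4736, -0.113, 0.0962]
ee_rot: [-0.0, 1.0, -0.002, -0.001]
contact_force: [-2.3, 0.4, 1.5]
width: 0.0097
gripper_force: 39.6
```

Call:
{"api": "drive_tool", "payload": {
  "rows": [
    [[0, 0, 0], [0.05, 0, 0], 0.5],
    [[0, 0, 0], [0, 0, 0], 0.5]
  ]
}}

```text
clock: 14.6
position: [0.4737, -0.1129, 0.0962]
ee_rot: [-0.0, 1.0, -0.001, -0.001]
contact_force: [-5.1, -0.5, 1.6]
width: 0.0095
gripper_force: 39.8
```

Home contact is at TCP x = 0.4735. I'll relax the push, then lower gently until the clip rests on the shoulder.

Call:
{"api": "drive_tool", "payload": {
  "rows": [
    [[0, 0, 0], [-0.15, 0, 0], 0.5],
    [[0, 0, 0], [0, 0, -0.05], 0.5],
    [[0, 0, 0], [0, 0, 0], 0.5]
  ]
}}

```text
clock: 14.98
position: [0.4736, -0.113, 0.0959]
ee_rot: [-0.0, 1.0, -0.002, 0.0]
contact_force: [-2.9, 1.3, 0.8]
width: 0.0091
gripper_force: 39.7
```

Call:
{"api": "drive_tool", "payload": {
  "rows": [
    [[0, 0, 0], [0, 0, -0.05], 0.5],
    [[0, 0, 0], [0, 0, 0], 0.5]
  ]
}}

```text
clock: 15.22
position: [0.4736, -0.113, 0.0954]
ee_rot: [-0.0, 1.0, -0.002, 0.0]
contact_force: [-1.6, 2.3, 1.8]
width: 0.0093
gripper_force: 39.8
```

Call:
{"api": "drive_tool", "payload": {
  "rows": [
    [[0, 0, 0], [0, 0, -0.05], 0.5],
    [[0, 0, 0], [0, 0, 0], 0.5]
  ]
}}

```text
clock: 15.48
position: [0.4735, -0.1131, 0.0948]
ee_rot: [0.0, 1.0, -0.002, 0.0]
contact_force: [-2.3, 2.1, 1.6]
width: 0.0095
gripper_force: 39.7
```

Call:
{"api": "drive_tool", "payload": {
  "rows": [
    [[0, 0, 0], [0, 0, -0.05], 0.5],
    [[0, 0, 0], [0, 0, 0], 0.5]
  ]
}}

```text
clock: 15.72
position: [0.4735, -0.1131, 0.0943]
ee_rot: [0.0, 1.0, -0.002, 0.0]
contact_force: [-1.9, 1.7, 1.0]
width: 0.0097
gripper_force: 39.7
```

Call:
{"api": "drive_tool", "payload": {
  "rows": [
    [[0, 0, 0], [0, 0, -0.05], 0.5],
    [[0, 0, 0], [0, 0, 0], 0.5]
  ]
}}

```text
clock: 15.98
position: [0.4735, -0.1131, 0.094]
ee_rot: [0.0, 1.0, -0.002, 0.0]
contact_force: [-2.3, 1.8, 2.1]
width: 0.0095
gripper_force: 40.0
```

Call:
{"api": "drive_tool", "payload": {
  "rows": [
    [[0, 0, 0], [0, 0, -0.05], 0.5],
    [[0, 0, 0], [0, 0, 0], 0.5]
  ]
}}

```text
clock: 16.23
position: [0.4734, -0.1132, 0.0938]
ee_rot: [0.0, 1.0, -0.002, 0.0]
contact_force: [-4.1, 2.1, 6.0]
width: 0.0093
gripper_force: 40.6
```

Run:
```python
from h import *
t=eyes.get_image("top")[:,:,::-1];s=eyes.get_image("scene")[:,:,::-1]
cv2.imwrite("pics/n1.png",np.hstack([tile(t,339,215,6,400,400),tile(s,345,190,8,400,400)]))
```

```text
(no output)
```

View pics/n1.png

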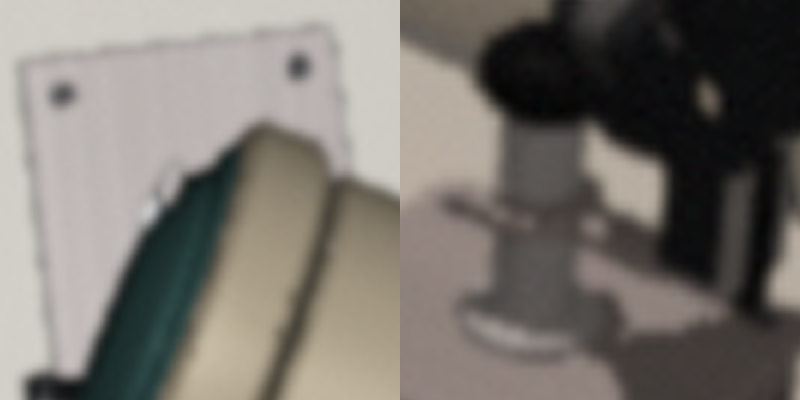

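The scene view shows the C around the neck at (530,215). The clip is on the shoulder, so I'll relax and release slowly.

Call:
{"api": "drive_tool", "payload": {
  "rows": [
    [[0, 0, 0], [0, 0, 0.05], 0.5],
    [[0, 0, 0], [0, 0, 0], 0.5]
  ],
  "force": 20
}}

```text
clock: 16.58
position: [0.4735, -0.1131, 0.0939]
ee_rot: [0.0, 1.0, -0.002, 0.0]
contact_force: [-2.6, 1.3, 3.8]
width: 0.0092
gripper_force: 40.0
```

Call:
{"api": "drive_tool", "payload": {
  "rows": [
    [[0, 0, 0], [0, 0, 0], 1.2],
    [[0, 0, 0], [0, 0, 0], 1.6],
    [[0, 0, 0], [0, 0, 0], 2.2],
    [[0, 0, 0], [0, 0, 0], 3],
    [[0, 0, 0], [0, 0, 0], 3],
    [[0, 0, 0], [0, 0, 0], 3]
  ]
}}

```text
clock: 17.32
position: [0.4733, -0.1131, 0.0938]
ee_rot: [0.0, 1.0, -0.002, -0.0]
contact_force: [-0.4, 0.4, 0.2]
width: 0.0299
gripper_force: 0.0
```

Run:
```python
from h import *
t=eyes.get_image("top")[:,:,::-1];s=eyes.get_image("scene")[:,:,::-1]
cv2.imwrite("pics/r1.png",np.hstack([tile(t,339,225,6,400,400),tile(s,355,195,7,400,400)]))
```

```text
(no output)
```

View pics/r1.png

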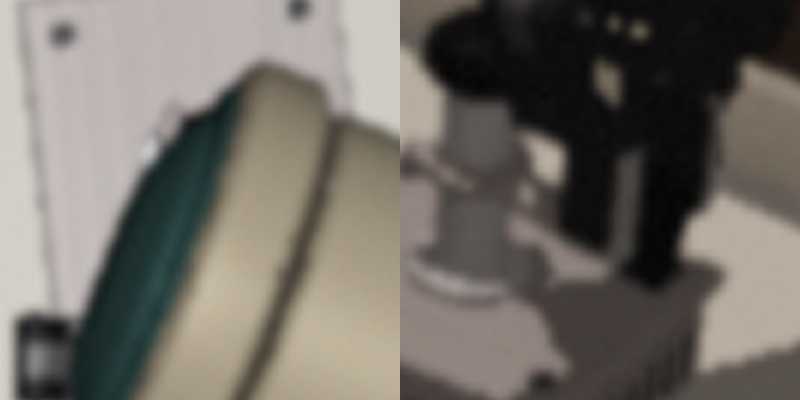

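The clip stays on the neck. I'll raise the gripper clear and look at it unobstructed.

Call:
{"api": "drive_tool", "payload": {
  "rows": [
    [[0, 0, 0], [0, 0, 0.5], 3],
    [[0, 0, 0], [0, 0, 1], 3],
    [[0, 0, 0], [0, 0, 2], 3],
    [[0, 0, 0], [0, 0, 3], 3],
    [[0, 0, 0], [-3, 0, 3], 3],
    [[0, 0, 0], [-4, 0, 3], 3],
    [[0, 0, 0], [-4, 0, 1], 3],
    [[0, 0, 0], [-3, 0, 0], 3]
  ]
}}

```text
clock: 18.42
position: [0.3324, -0.1132, 0.2306]
ee_rot: [0.001, 1.0, -0.002, 0.001]
contact_force: [0.4, -0.1, 0.0]
width: 0.0299
gripper_force: 0.0
```

Run:
```python
from h import *
t=eyes.get_image("top")[:,:,::-1];s=eyes.get_image("scene")[:,:,::-1]
cv2.imwrite("pics/f1.png",np.hstack([tile(t,339,225,6,400,400),tile(s,355,195,7,400,400)]))
for z in(.075,.08,.083):print(z,(proj('scene',[[.530,-.1131,z],[.472-.013,-.1131+.005,z],[.472+.013,-.1131+.005,z],[.472-.013,-.1131+.005,z+.031],[.472+.013,-.1131+.005,z+.031]])-(355,195))*7+(600,200))
```

```text
0.075 [[479.7485057  185.24772255]
 [664.35955615 282.35499646]
 [590.97324086 248.17247223]
 [674.53848145 187.7960058 ]
 [599.66435885 154.47899166]]
0.08 [[480.78336736 170.61900305]
 [665.98336675 267.33073135]
 [592.36004617 233.28129896]
 [676.20520063 172.22591678]
 [601.08698175 139.05773255]]
0.083 [[481.40625339 161.80361766]
 [666.96095657 258.27463223]
 [593.19488814 224.3062344 ]
 [677.20857523 162.84069213]
 [601.9433445  129.76307452]]
```

View pics/f1.png

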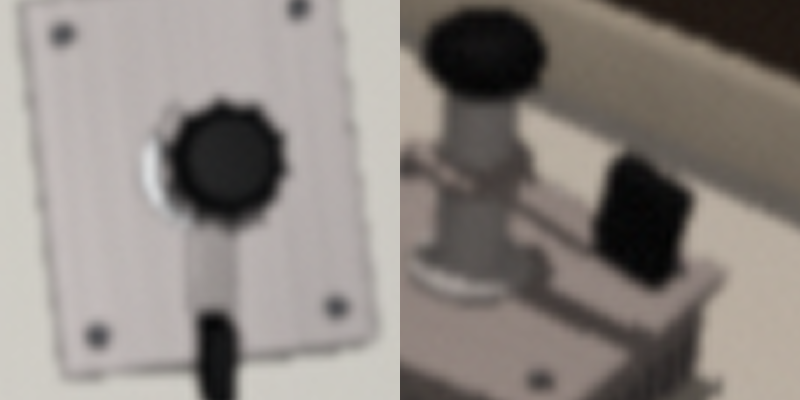

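The clip is hanging on the neck with its tab slightly low: corners at about (597,238), (668,285), (690,195) and (628,155) in the scene tile, and the tab's front edge at (213,312) in the top tile. I'll fit its pose.

Run:
```python
from h import *
T=lambda p,c,k,o:(np.array(p,float)-o)/k+c
sc=T([(597,240),(668,285),(690,195),(628,153)],(355,195),7,(600,200))
tp=T([(197,314),(233,313)],(339,225),6,(200,200))
# clip frame at bore centre; pitch about y (positive = tab low/back lean)
def pts(q,P):
    c,s=np.cos(q[3]),np.sin(q[3]);P=np.array(P)
    x=c*P[:,0]-s*P[:,2];z=s*P[:,0]+c*P[:,2]
    return np.c_[q[0]+x*np.cos(q[4])-P[:,1]*np.sin(q[4]),q[1]+P[:,1]*np.cos(q[4])+x*np.sin(q[4]),q[2]+z]
S=[(-.045,.005,-.003),(-.071,.005,-.003),(-.071,.005,.031),(-.045,.005,.031)]
U=[(-.045,.005,.031),(-.045,-.005,.031)]
r=least_squares(lambda q:np.r_[(proj('scene',pts(q,S))-sc).ravel(),(proj('top',pts(q,U))-tp).ravel()],[.53,-.113,.08,0.1,0])
print(r.x.round(4),r.fun.round(1))
```

```text
[ 0.5302 -0.1057  0.0825  0.1067  0.1509] [-1.3  1.3 -0.1  0.1  0.  -1.1 -2.8 -0.3  1.3  1.8  0.9  1.1]
```

Run:
```python
from h import *
np.save('/tmp/a.npy',eyes.get_image("top")[200:290,310:370].astype(float))
```

Call:
{"api": "drive_tool", "payload": {
  "rows": [
    [[0, 0, 0], [0, 0, 0], 3],
    [[0, 0, 0], [0, 0, 0], 3],
    [[0, 0, 0], [0, 0, 0], 3],
    [[0, 0, 0], [0, 0, 0], 3],
    [[0, 0, 0], [0, 0, 0], 3],
    [[0, 0, 0], [0, 0, 0], 3],
    [[0, 0, 0], [0, 0, 0], 3],
    [[0, 0, 0], [0, 0, 0], 3]
  ]
}}

```text
clock: 19.58
position: [0.3333, -0.1131, 0.2289]
ee_rot: [0.0, 1.0, -0.002, 0.0]
contact_force: [0.5, -0.0, -0.1]
width: 0.0299
gripper_force: 0.0
```

Run:
```python
from h import *
a=np.load('/tmp/a.npy');b=eyes.get_image("top")[200:290,310:370].astype(float)
d=abs(a-b).mean(2);print(d.mean(),d.max(),d[35:60,25:36].mean(),d[35:60,25:36].max())
g=b.mean(2);print(g[30:66,31].round())
```

```text
0.6404938271604937 2.6666666666666665 0.6715151515151515 2.0
[135. 150. 151. 151. 150. 149. 150. 149. 148. 148. 148. 148. 138. 105.
  56.  19.  10.  14.  19.  18.  20.  19.  19.  20.  19.  18.  17.  19.
  24.  48. 101. 161. 194. 201. 201. 201.]
```

Run:
```python
from h import *
for th in(.08,.11,.14):
  for bx in(.526,.528,.530,.532):
    c,s=np.cos(th),np.sin(th)
    f=lambda x,z:proj('top',[bx+c*x-s*z,-.113,.081+s*x+c*z])[0,1]
    print(th,bx,'front',round(min(f(-.045,.031),f(-.045,.003)),1),'back',round(max(f(-.071,.031),f(-.071,-.003)),1))
```

```text
0.08 0.526 front 246.2 back 262.3
0.08 0.528 front 245.1 back 261.2
0.08 0.53 front 244.0 back 260.1
0.08 0.532 front 242.9 back 258.9
0.11 0.526 front 246.2 back 262.7
0.11 0.528 front 245.1 back 261.6
0.11 0.53 front 244.0 back 260.4
0.11 0.532 front 242.9 back 259.3
0.14 0.526 front 246.1 back 263.0
0.14 0.528 front 245.0 back 261.9
0.14 0.53 front 243.9 back 260.8
0.14 0.532 front 242.8 back 259.6
```

The edges put the bore at x ≈ 0.531, against the screw axis at about 0.530. That is fully home and at rest, so I'm handing in.

```bash
python3 -c "
from rig import job
print(job.sign_off())"
```

```text
the job is handed in; nothing more can be done
None
```

The clip is on the screw's neck, pushed fully home, released and at rest. By camera its bore is about 1 mm from the axis along the push direction, and the tab leans about 6°. The job is handed in, but the sign-off returned no verdict.

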